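Raise the bench camera to its second stop, aim it at a print and hold it there

ROBOT

A 7-joint arm with a two-finger parallel gripper is mounted at the origin on the work surface. World frame = base frame: x ahead of the robot, y to its left, z up, the work surface at z = 0. Lengths are in m, angles in rad, forces in N, time in s.
With the tool pointing down it reaches from about 0.4 to 0.85 m from the base axis. Payload 4.5 kg.
Tool frame: the origin (TCP) lies on the centre line of the jaws, within the pads' length; the fingertips stand 11 mm ahead of it and the grasp point (between the pads) lies 8 mm behind it; z points along the fingers, y is the line along which they close (so a half turn about z gives the same grasp; the last joint's range is limited). The gripper opens to 88 mm and grips with 3 to 60 N. Pads are 18 mm wide; open, the fingers measure 123 mm over their backs; the gripper's body (75 mm by 187 mm) begins 45 mm behind the grasp point.
Start: joints at [1.31, 0.689, -0.195, 1.565, 0.157, 0.902, -0.215], TCP at [0.182, -0.598, 0.25] pointing down, gripper open.
Joint ranges: [-3.01, 3.01], [-0.46, 2.08], [-1.47, 1.51], [0.13, 2.56], [-1, 4.14], [0.04, 2.09], [-2.66, 2.66]. Speed limits (rad/s): [2.57, 2.57, 3.14, 3.14, 3.14, 3.14, 3.14].

INTERFACE

Orientations are given as a unit quaternion [x, y, z, w].
In Python, from plant import * gives the robot as it stands. The module is installed in compiled form; this text tells all that it offers.
- The arm moves only by the tool send_rows, never from a script. Its argument "motion" is a list of rows, each an object of numbers: "x", "y", "z": the shift along the tool's x, y, z in cm; "rx", "ry", "rz": the turn, a rotation vector about the tool's x, y, z in rad; "jaw": the finger opening in cm, from 0 to 8.81. In form: [{"x": .., "y": .., "z": .., "rx": .., "ry": .., "rz": .., "jaw": ..}, ...]. A call has exactly 5 rows; each row shifts and turns the commanded pose from where the row before left it, along the tool's axes as they then stand; what a row does not reach is not made up. A row lasts 1/10 s, in which the tool goes at most 50 mm and 8.59 degrees, less where a joint would pass 70% of its speed; a pose out of reach is approached as far as the arm can. A call is refused whole if a number of a shift passes 5 or a number of a turn 0.15, either way. A call with a gripper value outside its range is refused whole. The fingers move at their own pace and stop on an object; "grip_force" is the grip in N (left out, the last holds). Time passes only in rows, so rows that do not move let the fingers close, or fill a call up. It gives the time, the measured TCP pose, the force, the opening and the grip force at its end, in the units of the state.
- get_state(): the state, without advancing time (a new reading comes with each control period).
- snapshot(name): name is "scene" or "top"; returns a dict with "img" (480x640x3 uint8, red, green, blue), "vertical_fov" (degrees; the focal length in pixels is half the picture's height over the tangent of half this angle, whatever the lens; pixels are square), "cx", "cy" (the principal point, pixels), "D" ([k1, k2, p1, p2, k3] as OpenCV has them; the pictures are not rectified), "extrinsics" (4x4, takes a point from camera to world coordinates). Camera axes: x right, y up, looking along -z (the intrinsics and any distortion apply to the point x, -y, -z); pixel columns grow to the right and rows downward; lengths in m; the calibration is good to about 2 mm. A picture is of the moment at which its call begins. There is no depth.
- finish_job(): hands the job in; it is judged then, once.
The state is a dict: "clock": time; "q": joint angles; "qd": joint speeds; "joint_torque": joint torques, N m; "tool_pos": TCP position; "eef_rot": TCP orientation; "contact_force": force on the tool from outside, world axes, zero at the start; "moment": the same for the moment, N m; "opening": opening from 0.0 (shut) to 1.0 (fully open); "finger_force": force on a finger pad.
Only numpy, scipy, OpenCV 4.12 (cv2) and the standard library are available. Lean on these libraries where they do the work, as an engineer would, in place of code of your own. Each camera call takes 0.05 s, during which the arm holds its last target. There are 200 camera calls.

TASK

Get the bench camera ready for a picture of the orange screwdriver-shaped print: squeeze the red release button in the black grip on top of its telescoping mast, pull the mast up past the first stop to the second stop, fully out, and swing it round so that the lens points straight at that print. Finish while holding it like that - still gripping, button squeezed in, mast held fully out - because letting go would make the pin snap out and jar the shot. Do not disturb the prints or anything else on the bench.

Things in the scene. Friction and masses are not known exactly. Their poses are not given: they have to be found in the camera images.
- stand: fixed foot of the camera column: dark steel plate 130 x 110 x 12 mm. Origin at the centre of its underside, under the column's vertical axis; x = where the camera looks when column is 0, z up. On it stands a square grey outer tube, 30 x 30 mm, top 138 mm above the bench, with three 12 mm holes, 45 mm apart, up one face
- column (a joint): swivel of the outer tube, mast, grip and camera on the stand about the vertical axis, rad, positive counter-clockwise seen from above, from -0.8 to 1.25; 0 = the camera looks along the stand's x; it stays where it is left (about 0.12 N m of friction)
- mast (a joint): how far the aluminium inner tube (22 x 22 mm) is pulled up out of the outer tube, m: 0 = down (start), 0.045 = first stop, 0.090 = second stop and hard end of travel. A brass pin locks it at each stop (2 mm play) unless the button is held in; with the button in it passes the first stop freely. Pulling up takes about 6 to 7 N
- head: black grip on top of the mast, 32 (x) x 36 (y) x 56 (z) mm, with the camera. Origin at the centre of its underside, on the column's axis, 142 mm above the bench with the mast down; x = where the camera looks, y left, z up. Red button in the left (+y) face. Grey camera (30 x 58 x 40 mm, tilted 28 degrees down) 36 to 90 mm ahead of the axis, 20 mm below to 45 mm above the origin
- button (a joint): red release button in the grip's left face, 11 (x) x 30 (z) mm, centred 30 mm above the head's origin, 6 mm proud: m pressed in; 0 = out, 0.006 = flush, 0.0065 = limit. Spring 1.5 N at first, 5 N fully in; frees the mast beyond 0.0046. Fingers closed across the grip's side faces (42 mm over the button) squeeze it in until they bear on the faces, 36 mm apart
- grip (a point): the middle of the grip at the height of the button, on the column's axis, 30 mm above the head's origin; axes as the head's
- lens (a point): the camera's lens, 82 mm ahead of the column's axis, 4 mm above the head's origin; axes as the head's (x level, straight ahead of the camera), so the line of sight seen from above runs from the column's axis through this point
- sheet: fixed dark print sheet with a thin white border, 210 (x) x 250 (y) x 3 mm, lying on the bench in front of the stand; origin at the centre of its underside, x away from the stand
- driver: the print to be photographed: orange, shaped like a screwdriver standing on its eight-sided handle (50 mm across, 66 mm high) with a 19 mm shaft and a point at 138 mm; loose; origin at the centre of its underside, z up
- vase: white printed vase, 60 mm across, 75 mm high, standing loose on the sheet; origin at the centre of its underside, z up
- bracket: blue printed angle bracket, 50 x 44 x 50 mm, loose on the sheet; origin at the centre of its underside, z up
- spool: filament spool lying flat, 200 mm across, 66 mm high, black flanges, orange filament; loose; origin at the centre of its underside
- bottle: clear bottle with a blue cap, 64 mm across, 190 mm high, standing loose; origin at the centre of its underside
- glue: glue stick, white with yellow cap, 31 mm across, 98 mm high, standing loose; origin at the centre of its underside
- scraper: flat scraper with an orange handle, 280 x 65 x 20 mm, lying on the bench along its x (blade +x), loose; origin at its middle on the underside
- cutters: small side cutters with red handles, 130 x 61 x 14 mm, lying on the bench along x (jaws +x), loose; origin near the pivot on the underside
Not all that is in view belongs to the job. There is more than one size of the stand; the job needs the middle-sized. Of the things that look like the driver, take the one that is farthest from the robot's base at the start.

How it is judged:
On the way, in this order (a step that is already met when the one before it is completed fails the run):
1. the button is squeezed in by the fingers while the mast is still down (value of joint button above 0.0046 m and value of joint mast below 0.01 m and contact force between the fingers and head above 2 N), for 0.1 s.
2. the mast is pulled past the first stop to the second (value of joint mast above 0.086 m), for 0.2 s.
At the end, for the whole second after the job is handed in: mast at rest at its second stop (over 86 of 90 mm), held by the fingers (over 2 N) with the button in past 4.6 mm; line of sight, seen from above, within 25 mm of the orange print's centre, print ahead of the lens; prints upright, nothing loose moved over 20 mm (value of joint mast above 0.086 m and velocity of joint mast between -0.01 and 0.01 m/s and value of joint button above 0.0046 m and contact force between the fingers and head above 2 N and y of driver in the frame of lens between -0.025 and 0.025 m and x of driver in the frame of lens above 0.03 m and height (world z) of grip above 0.25 m and linear speed of head below 0.02 m/s and not (distance of driver from where it was at the start of the episode above 0.02 m) and not (distance of vase from where it was at the start of the episode above 0.02 m) and not (distance of bracket from where it was at the start of the episode above 0.02 m) and not (distance of spool from where it was at the start of the episode above 0.02 m) and not (distance of bottle from where it was at the start of the episode above 0.02 m) and not (distance of glue from where it was at the start of the episode above 0.02 m) and not (distance of scraper from where it was at the start of the episode above 0.02 m) and not (distance of cutters from where it was at the start of the episode above 0.02 m) and angle between each of driver, vase, bracket's own z axis and vertical below 0.2 rad); the arm keeps its last pose, push and grip.
It fails at once if a print is pushed more than 20 mm or tipped (distance of any of driver, vase, bracket from where it was at the start of the episode above 0.02 m or angle between any of driver, vase, bracket's own z axis and vertical above 0.3 rad).
It fails at once if another loose thing on the bench is moved more than 20 mm (distance of any of spool, bottle, glue, scraper, cutters from where it was at the start of the episode above 0.02 m).
It also fails if it takes over 32 s, if anything falls off the work surface, if the arm or the gripper's body presses on something with over 40 N, if the wrist force passes 120 N, or if a joint passes its speed limit or range.

## Working session

There is one attempt and no reset: what is moved stays moved. The work goes in short steps, Python scripts to look and compute and a tool call to move; the robot and the scene stay as the last step left them, time stands still between calls to the robot, and variables do not carry over. Pictures are saved under pics/ and viewed, at most 10 in all, crops included, and the job is handed in when it is done.

Besides the shell and the picture viewer there is one more tool, called after ">>>" in YAML: its name, and indented under it one key for each argument. send_rows: Moves the arm, as the interface text tells. Its arguments: {"type":"object","properties":{"motion":{"type":"array"},"grip_force":{"type":"number"}},"required":["motion"]}

```bash
mkdir -p pics
cat > h.py <<'E'
from plant import *
import numpy as np, cv2
def K(s):
    f=240/np.tan(np.radians(s["vertical_fov"])/2)
    return np.array([[f,0,s["cx"]],[0,f,s["cy"]],[0,0,1.]])
def ray(s,px):
    u=cv2.undistortPoints(np.array(px,float).reshape(-1,1,2),K(s),np.array(s["D"],float)).reshape(-1,2)
    E=np.array(s["extrinsics"]);d=np.c_[u[:,0],-u[:,1],-np.ones(len(u))]@E[:3,:3].T
    return E[:3,3],d
def onplane(s,px,z):
    o,d=ray(s,px);return o+d*((z-o[2])/d[:,2])[:,None]
def proj(s,P):
    E=np.array(s["extrinsics"]);c=(np.array(P,float).reshape(-1,3)-E[:3,3])@E[:3,:3]
    c=c*[1,-1,-1]
    return cv2.projectPoints(c,np.zeros(3),np.zeros(3),K(s),np.array(s["D"],float))[0].reshape(-1,2)
E
python3 - <<'E'
from h import *
for n in("scene","top"):
    s=snapshot(n);cv2.imwrite(f"pics/{n}0.png",s["img"][:,:,::-1]);np.save(n+"0.npy",s,allow_pickle=True)
    print(n,s["vertical_fov"],s["D"],np.round(s["extrinsics"],3).tolist())
print(get_state())
E
```

```text
scene 48.62201204889053 [-0.00309456  0.          0.          0.          0.        ] [[0.671, -0.646, 0.364, 1.019], [0.741, 0.576, -0.344, -0.466], [0.013, 0.5, 0.866, 1.21], [0.0, 0.0, 0.0, 1.0]]
top 43.85945815997233 [0.0208656 0.        0.        0.        0.       ] [[-0.019, 0.992, -0.128, 0.396], [-1.0, -0.019, 0.002, -0.015], [-0.0, 0.128, 0.992, 1.399], [0.0, 0.0, 0.0, 1.0]]
{'clock': 0.1, 'q': array([ 1.30980085,  0.68990227, -0.19455392,  1.56619888,  0.1573234 ,
        0.9024626 , -0.21511608]), 'qd': array([ 0.00036714, -0.0030161 , -0.00137178, -0.00236006, -0.00040459,
       -0.00121567,  0.00113508]), 'joint_torque': array([-2.97719700e-03, -5.28501034e+01, -1.27151929e+00, -1.53836989e+01,
       -5.25738881e-02,  2.00145725e-03,  4.73142848e-05]), 'tool_pos': array([ 0.18141466, -0.59755055,  0.24900068]), 'eef_rot': array([ 9.89149263e-01,  1.46911925e-01, -1.67288037e-04, -7.70108775e-04]), 'contact_force': array([-0.04261687,  0.5571659 , -0.50616493]), 'moment': array([0.05917102, 0.02448189, 0.00351119]), 'finger_force': 0.0, 'opening': 1.000023227456626}
```

View pics/scene0.png

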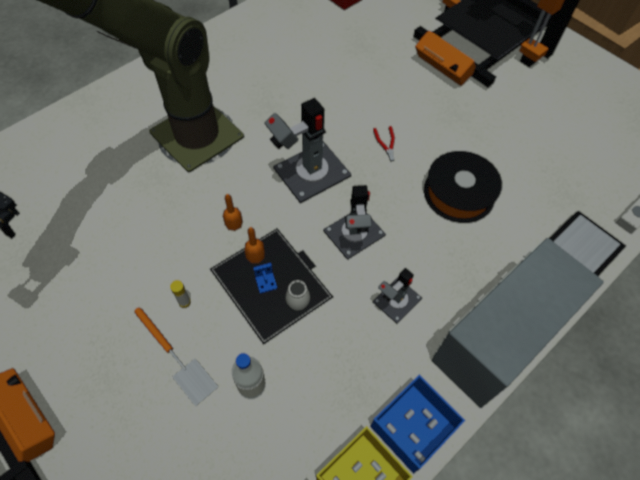

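View pics/top0.png

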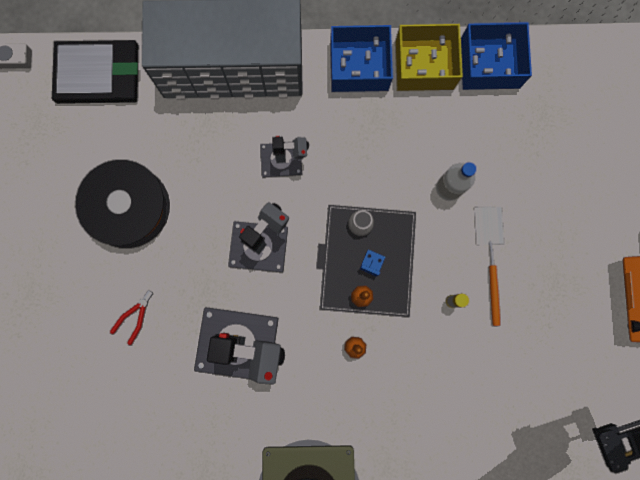

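The scene view shows three stands: (312,165) large, (355,225) middle and (398,298) small. In the top view they are at (237,343), (258,246) and (282,158). The middle one fits the description.
The orange drivers in the top view are at (362,296), on the sheet, and (355,347). The one on the sheet is higher in the picture, so it is farther from the base at the bottom. I'll confirm both in one crop and measure.

Run:
```python
from h import *
for n in("top","scene"):
    s=np.load(n+"0.npy",allow_pickle=True).item();im=s["img"];hsv=cv2.cvtColor(im,cv2.COLOR_RGB2HSV)
    def blobs(lo,hi,a,roi):
        m=cv2.inRange(hsv,lo,hi);k=np.zeros_like(m);x0,y0,x1,y1=roi;k[y0:y1,x0:x1]=m[y0:y1,x0:x1]
        N,_,st,c=cv2.connectedComponentsWithStats(k)
        return [(st[i].tolist(),np.round(c[i],1).tolist()) for i in range(1,N) if st[i][4]>a]
    R=(225,140,420,365) if n=="top" else (200,100,430,340)
    print(n,"orange",blobs((5,150,60),(18,255,255),40,R))
    print("red",blobs((0,150,60),(4,255,255),3,R),blobs((172,120,60),(180,255,255),3,R))
    R=(220,130,420,370) if n=="top" else (200,80,430,330)
    if n=="top":
        c=im[180:320,220:420]; cv2.imwrite("pics/ctop.png",cv2.resize(c,None,fx=4,fy=4,interpolation=cv2.INTER_CUBIC)[:,:,::-1])
        print("plane pts z=.012",np.round(onplane(s,[(233,221),(288,222),(284,271),(229,268)],.012),3).tolist())
        print("drivers",np.round(onplane(s,[(362,296),(355,347)],.05),3).tolist())
    else:
        c=im[170:270,310:440]; cv2.imwrite("pics/cscene.png",cv2.resize(c,None,fx=6,fy=6,interpolation=cv2.INTER_CUBIC)[:,:,::-1])
```

```text
top orange [([352, 286, 21, 21, 349], [362.0, 295.8]), ([345, 337, 21, 21, 327], [355.1, 347.1])]
red [([302, 150, 3, 4, 8], [303.0, 151.5]), ([280, 216, 5, 4, 15], [281.9, 217.5]), ([241, 229, 3, 4, 8], [241.9, 230.2]), ([225, 334, 2, 4, 7], [225.4, 335.3])] []
plane pts z=.012 [[0.618, 0.166, 0.012], [0.613, 0.036, 0.012], [0.498, 0.047, 0.012], [0.507, 0.175, 0.012]]
drivers [[0.435, -0.129, 0.05], [0.322, -0.11, 0.05]]
scene orange [([224, 195, 18, 35, 378], [231.6, 215.1]), ([245, 228, 19, 35, 430], [253.9, 248.3])]
red [([316, 115, 6, 13, 54], [318.4, 120.3]), ([269, 118, 5, 5, 19], [271.2, 120.2]), ([389, 127, 5, 21, 54], [391.4, 137.3]), ([374, 129, 13, 21, 63], [379.1, 139.0]), ([350, 220, 4, 4, 12], [351.3, 221.2]), ([409, 279, 3, 5, 9], [409.9, 280.6]), ([382, 285, 2, 3, 6], [382.5, 286.0])] []
```

View pics/ctop.png

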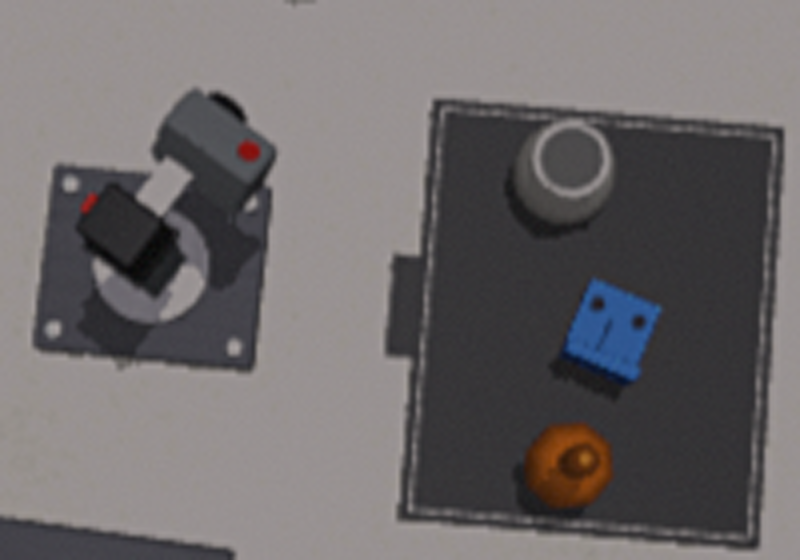

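View pics/cscene.png

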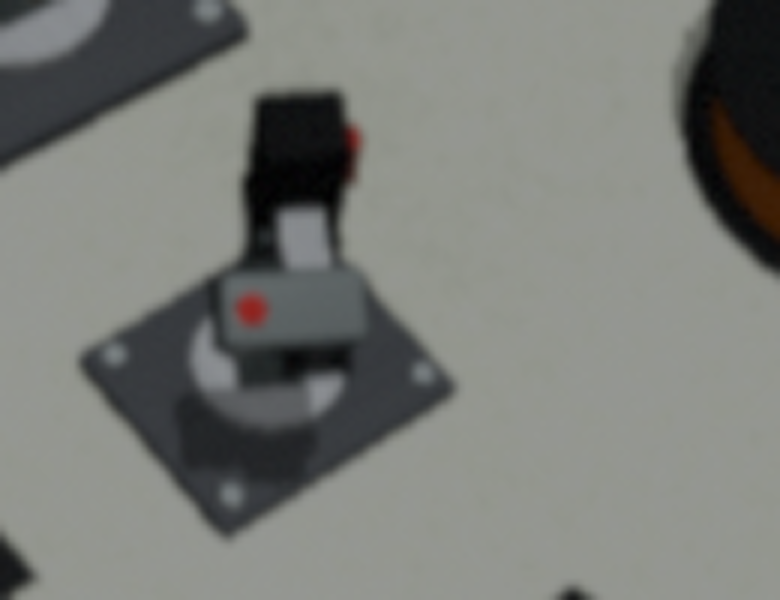

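The top crop shows the middle stand, with plate bolts at about (70,183), (53,328), (234,347) and (251,203). The grip top is near (122,228), the red button at its upper left, and the camera looks up and to the right. The target driver stands on the sheet, about 0.45 m from the base; the other is at 0.34 m, so the sheet one is correct. The scene crop confirms the button is on the side away from the red camera dot. Next I'll get the precise geometry.

Run:
```python
from h import *
t=np.load("top0.npy",allow_pickle=True).item();s=np.load("scene0.npy",allow_pickle=True).item()
ct=lambda L:np.array(L,float)/4+[220-.375,180-.375]; cs=lambda L:np.array(L,float)/6+[310-.4,170-.4]
b=onplane(t,ct([(70,183),(53,328),(234,347),(251,203)]),.012); print("bolts",b.round(3)[:,:2].tolist(),"axis",b.mean(0).round(4))
v=b[2]-b[1]; print("stand x yaw",np.degrees(np.arctan2(v[1],v[0])), "size",np.linalg.norm(v),np.linalg.norm(b[0]-b[1]))
b2=onplane(s,cs([(114,354),(232,493),(423,373)]),.012); print("scene bolts",b2.round(3)[:,:2].tolist(),"axis",((b2[0]+b2[2])/2).round(4))
h=onplane(t,ct([(113,184),(165,224),(132,270),(79,228)]),.198); print("head",h.round(3)[:,:2].tolist(),h.mean(0).round(4))
for i,j in((0,1),(3,2),(0,3),(1,2)):
    v=h[j]-h[i];print(np.degrees(np.arctan2(v[1],v[0])).round(1),np.linalg.norm(v).round(4))
c=onplane(t,ct([(195,90),(275,155),(160,130),(240,205)]),.18)
for i,j in((0,1),(2,3)):
    v=c[j]-c[i];print("cam edge",np.degrees(np.arctan2(v[1],v[0])).round(1),np.linalg.norm(v).round(4))
def tri(p,q):
    o1,d1=ray(t,[p]);o2,d2=ray(s,[q]);d1=d1[0];d2=d2[0]
    k=np.linalg.lstsq(np.c_[d1,-d2],o2-o1,rcond=None)[0];A=o1+k[0]*d1;B=o2+k[1]*d2
    return ((A+B)/2).round(4),np.linalg.norm(A-B).round(4)
print("driver tip",tri(ct([(582,456)])[0],(252.5,229)),"handle",onplane(t,[(361.5,296)],.05).round(4))
print("big head",tri((222,347),(313,103)))
```

```text
bolts [[0.607, 0.156], [0.522, 0.166], [0.509, 0.061], [0.593, 0.05]] axis [0.5577 0.1084 0.012 ]
stand x yaw -97.08101579129706 size 0.10623187465556515 0.08593952567286248
scene bolts [[0.508, 0.064], [0.593, 0.055], [0.606, 0.159]] axis [0.557  0.1118 0.012 ]
head [[0.578, 0.111], [0.557, 0.085], [0.534, 0.102], [0.556, 0.129]] [0.556  0.1068 0.198 ]
-128.7 0.0337
-129.4 0.0346
142.1 0.0282
143.9 0.0287
cam edge -130.4 0.0539
cam edge -134.3 0.0573
driver tip (array([ 0.4391, -0.127 ,  0.1336]), np.float64(0.0051)) handle [[ 0.4352 -0.1282  0.05  ]]
big head (array([0.3413, 0.1529, 0.283 ]), np.float64(0.0046))
```

>>> send_rows:
  motion:
    - {"x":1.5,"y":-1.5,"z":-1,"jaw":8.8}
    - {"x":2.8,"y":-2.8,"z":-1,"jaw":8.8}
    - {"x":2.8,"y":-2.8,"z":-1,"jaw":8.8}
    - {"x":2.8,"y":-2.8,"z":-1,"jaw":8.8}
    - {"x":2.8,"y":-2.8,"z":-1,"jaw":8.8}
  grip_force: 30

```text
schema error: expected keys x, y, z, rx, ry, rz, jaw
```

>>> send_rows:
  motion:
    - {"x":2.8,"y":-2.8,"z":0,"jaw":8.8}
    - {"x":2.8,"y":-2.8,"z":0,"jaw":8.8}
    - {"x":2.8,"y":-2.8,"z":0,"jaw":8.8}
    - {"x":2.8,"y":-2.8,"z":0,"jaw":8.8}
    - {"x":2.8,"y":-2.8,"z":0,"jaw":8.8}

```text
schema error: expected keys x, y, z, rx, ry, rz, jaw
```

>>> send_rows:
  motion:
    - {"x":2.8,"y":-2.8,"z":0,"jaw":8.8}
    - {"x":2.8,"y":-2.8,"z":0,"jaw":8.8}
    - {"x":2.8,"y":-2.8,"z":0,"jaw":8.8}
    - {"x":2.8,"y":-2.8,"z":0,"jaw":8.8}
    - {"x":1.5,"y":-1.5,"z":0,"jaw":8.8}

```text
schema error: expected keys x, y, z, rx, ry, rz, jaw
```

>>> send_rows:
  motion:
    - {"x":1.5,"y":-1.5,"z":-1,"rx":0,"ry":0,"rz":0,"jaw":8.8}
    - {"x":2.8,"y":-2.8,"z":-1,"rx":0,"ry":0,"rz":0,"jaw":8.8}
    - {"x":2.8,"y":-2.8,"z":-1,"rx":0,"ry":0,"rz":0,"jaw":8.8}
    - {"x":2.8,"y":-2.8,"z":-1,"rx":0,"ry":0,"rz":0,"jaw":8.8}
    - {"x":2.8,"y":-2.8,"z":-1,"rx":0,"ry":0,"rz":0,"jaw":8.8}
  grip_force: 30

```text
clock: 0.6
tool_pos: [0.2666, -0.4379, 0.2998]
eef_rot: [0.989, 0.147, -0.0, -0.0]
contact_force: [-0.2, -0.2, 0.1]
opening: 0.997
finger_force: 0.0
```

>>> send_rows:
  motion:
    - {"x":2.8,"y":-2.8,"z":0,"rx":0,"ry":0,"rz":0,"jaw":8.8}
    - {"x":2.8,"y":-2.8,"z":0,"rx":0,"ry":0,"rz":0,"jaw":8.8}
    - {"x":2.8,"y":-2.8,"z":0,"rx":0,"ry":0,"rz":0,"jaw":8.8}
    - {"x":2.8,"y":-2.8,"z":0,"rx":0,"ry":0,"rz":0,"jaw":8.8}
    - {"x":2.8,"y":-2.8,"z":0,"rx":0,"ry":0,"rz":0,"jaw":8.8}

```text
clock: 1.1
tool_pos: [0.3598, -0.2634, 0.2996]
eef_rot: [0.989, 0.147, -0.0, -0.0]
contact_force: [1.1, 0.2, -0.4]
opening: 1.001
finger_force: 0.0
```

>>> send_rows:
  motion:
    - {"x":2.8,"y":-2.8,"z":0,"rx":0,"ry":0,"rz":0,"jaw":8.8}
    - {"x":2.8,"y":-2.8,"z":0,"rx":0,"ry":0,"rz":0,"jaw":8.8}
    - {"x":2.8,"y":-2.8,"z":0,"rx":0,"ry":0,"rz":0,"jaw":8.8}
    - {"x":2.8,"y":-2.8,"z":0,"rx":0,"ry":0,"rz":0,"jaw":8.8}
    - {"x":2.8,"y":-2.8,"z":0,"rx":0,"ry":0,"rz":0,"jaw":8.8}

```text
clock: 1.6
tool_pos: [0.4531, -0.0888, 0.2996]
eef_rot: [0.989, 0.147, -0.0, 0.0]
contact_force: [0.4, 0.2, -0.5]
opening: 0.998
finger_force: 0.0
```

>>> send_rows:
  motion:
    - {"x":2.8,"y":-2.8,"z":0,"rx":0,"ry":0,"rz":0,"jaw":8.8}
    - {"x":2.8,"y":-2.8,"z":0,"rx":0,"ry":0,"rz":0,"jaw":8.8}
    - {"x":2.8,"y":-2.8,"z":0,"rx":0,"ry":0,"rz":0,"jaw":8.8}
    - {"x":2.8,"y":-2.8,"z":0,"rx":0,"ry":0,"rz":0,"jaw":8.8}
    - {"x":2.8,"y":-2.8,"z":0,"rx":0,"ry":0,"rz":0,"jaw":8.8}

```text
clock: 2.1
tool_pos: [0.5464, 0.0857, 0.2994]
eef_rot: [0.989, 0.147, -0.0, 0.0]
contact_force: [-0.0, -1.3, 0.6]
opening: 1.0
finger_force: 0.0
```

>>> send_rows:
  motion:
    - {"x":1.6,"y":-1.7,"z":0,"rx":0,"ry":0,"rz":0,"jaw":8.8}
    - {"x":0,"y":0,"z":0,"rx":0,"ry":0,"rz":-0.14,"jaw":8.8}
    - {"x":0,"y":0,"z":0,"rx":0,"ry":0,"rz":-0.14,"jaw":8.8}
    - {"x":0,"y":0,"z":0,"rx":0,"ry":0,"rz":-0.14,"jaw":8.8}
    - {"x":0,"y":0,"z":0,"rx":0,"ry":0,"rz":-0.14,"jaw":8.8}

```text
clock: 2.6
tool_pos: [0.5561, 0.1051, 0.2992]
eef_rot: [0.909, 0.417, -0.001, 0.0]
contact_force: [0.2, -0.2, 0.7]
opening: 1.0
finger_force: 0.0
```

>>> send_rows:
  motion:
    - {"x":0,"y":0,"z":0,"rx":0,"ry":0,"rz":-0.14,"jaw":8.8}
    - {"x":0,"y":0,"z":0,"rx":0,"ry":0,"rz":-0.14,"jaw":8.8}
    - {"x":0,"y":0,"z":0,"rx":0,"ry":0,"rz":-0.14,"jaw":8.8}
    - {"x":0,"y":0,"z":0,"rx":0,"ry":0,"rz":-0.14,"jaw":8.8}
    - {"x":0,"y":0,"z":0,"rx":0,"ry":0,"rz":-0.14,"jaw":8.8}

```text
clock: 3.1
tool_pos: [0.5562, 0.1049, 0.2993]
eef_rot: [0.711, 0.703, -0.0, -0.0]
contact_force: [-0.4, 0.5, 0.3]
opening: 0.996
finger_force: 0.0
```

>>> send_rows:
  motion:
    - {"x":0,"y":0,"z":0,"rx":0,"ry":0,"rz":-0.14,"jaw":8.8}
    - {"x":0,"y":0,"z":0,"rx":0,"ry":0,"rz":-0.14,"jaw":8.8}
    - {"x":0,"y":0,"z":0,"rx":0,"ry":0,"rz":-0.14,"jaw":8.8}
    - {"x":0,"y":0,"z":0,"rx":0,"ry":0,"rz":-0.14,"jaw":8.8}
    - {"x":0,"y":0,"z":0,"rx":0,"ry":0,"rz":-0.14,"jaw":8.8}

```text
clock: 3.6
tool_pos: [0.5562, 0.1049, 0.2993]
eef_rot: [0.426, 0.905, -0.0, -0.0]
contact_force: [-0.6, 0.1, 0.1]
opening: 1.0
finger_force: 0.0
```

```bash
cat >> h.py <<'E'
from scipy.spatial.transform import Rotation as R
def err(target,yaw_y):
    "tool-axis shift (cm) to the target TCP and rz to bring tool y to world yaw (deg)"
    s=get_state();r=R.from_quat(s["eef_rot"]).as_matrix()
    d=(r.T@(np.array(target)-s["tool_pos"]))*100
    y=np.degrees(np.arctan2(r[1,1],r[0,1]))
    print("shift",d.round(2),"rz",-np.radians(yaw_y-y).round(3),"tilt",r[:,2].round(3),"q",s["q"].round(2))
E
python3 - <<'E'
from h import *
err([.557,.109,.30],50.5)
s=snapshot("scene");t=snapshot("top")
cv2.imwrite("pics/both1.png",np.hstack([s["img"][80:330,200:600],t["img"][100:350,150:550]])[:,:,::-1])
E
```

```text
shift [ 0.26  0.32 -0.07] rz -0.192 tilt [-0.001 -0.001 -1.   ] q [ 0.18  0.64 -0.78  1.67  0.51  1.05 -0.07]
```

View pics/both1.png

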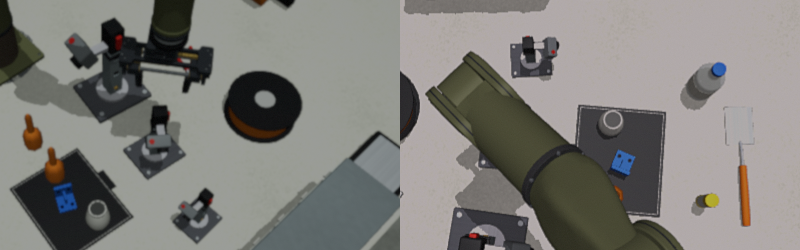

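The view shows the gripper over the middle stand (crop pixel (165,65) above the grip at (160,115)) and nothing disturbed. I'll correct, then descend.

>>> send_rows:
  motion:
    - {"x":0.26,"y":0.32,"z":0,"rx":0,"ry":0,"rz":0,"jaw":8.8}
    - {"x":0,"y":0,"z":0,"rx":0,"ry":0,"rz":-0.1,"jaw":8.8}
    - {"x":0,"y":0,"z":0,"rx":0,"ry":0,"rz":-0.09,"jaw":8.8}
    - {"x":0,"y":0,"z":2,"rx":0,"ry":0,"rz":0,"jaw":8.8}
    - {"x":0,"y":0,"z":2,"rx":0,"ry":0,"rz":0,"jaw":8.8}

```text
clock: 4.2
tool_pos: [0.5577, 0.1097, 0.2596]
eef_rot: [0.343, 0.939, 0.0, 0.001]
contact_force: [-0.3, -0.3, 0.1]
opening: 1.0
finger_force: 0.0
```

Run:
```python
from h import *
err([.557,.109,.164],50.5)
s=snapshot("scene")
p=proj(s,[[.557,.109,.198],[.557,.109,.142]]).round(0);print(p)
cv2.imwrite("pics/s2.png",cv2.resize(s["img"][120:270,280:450],None,fx=4,fy=4,interpolation=cv2.INTER_CUBIC)[:,:,::-1])
```

```text
shift [ 0.01 -0.11  9.56] rz -0.01 tilt [ 0.002  0.    -1.   ] q [ 0.18  0.7  -0.8   1.71  0.59  0.98  0.03]
[[360. 189.]
 [358. 203.]]
```

View pics/s2.png

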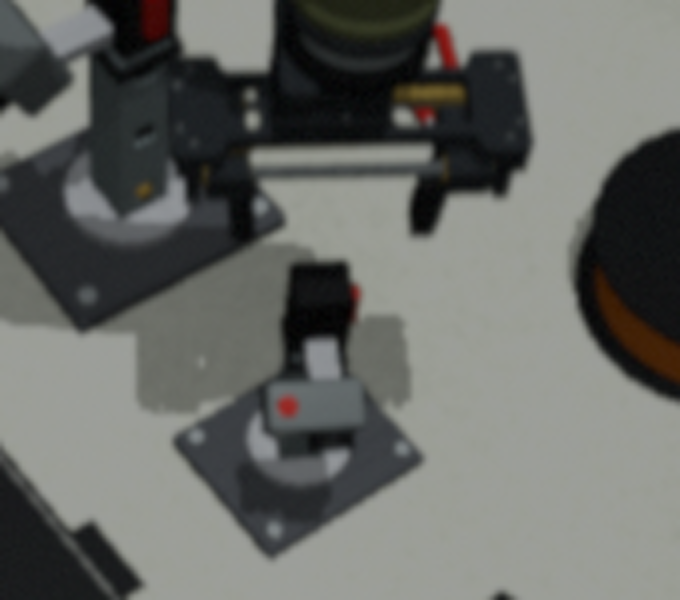

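The fingers (crop x ≈ 240 and 425) straddle the grip (x ≈ 320) and its red button, aligned with the grip's faces. I'll go down now.

>>> send_rows:
  motion:
    - {"x":0,"y":-0.1,"z":2,"rx":0,"ry":0,"rz":0,"jaw":8.8}
    - {"x":0,"y":0,"z":2,"rx":0,"ry":0,"rz":-0.01,"jaw":8.8}
    - {"x":0,"y":0,"z":2,"rx":0,"ry":0,"rz":0,"jaw":8.8}
    - {"x":0,"y":0,"z":2,"rx":0,"ry":0,"rz":0,"jaw":8.8}
    - {"x":0,"y":0,"z":1.5,"rx":0,"ry":0,"rz":0,"jaw":8.8}

```text
clock: 4.75
tool_pos: [0.5566, 0.1085, 0.1639]
eef_rot: [0.337, 0.941, -0.0, -0.0]
contact_force: [0.3, 0.7, 0.3]
opening: 1.0
finger_force: 0.0
```

>>> send_rows:
  motion:
    - {"x":0,"y":0,"z":0,"rx":0,"ry":0,"rz":0,"jaw":6}
    - {"x":0,"y":0,"z":0,"rx":0,"ry":0,"rz":0,"jaw":5}
    - {"x":0,"y":0,"z":0,"rx":0,"ry":0,"rz":0,"jaw":4.5}
    - {"x":0,"y":0,"z":0,"rx":0,"ry":0,"rz":0,"jaw":4.2}
    - {"x":0,"y":0,"z":0,"rx":0,"ry":0,"rz":0,"jaw":4}

```text
clock: 5.25
tool_pos: [0.5571, 0.1087, 0.1654]
eef_rot: [0.337, 0.942, 0.0, 0.001]
contact_force: [2.3, 0.6, 1.6]
opening: 0.567
finger_force: 0.8
```

>>> send_rows:
  motion:
    - {"x":0,"y":0,"z":0,"rx":0,"ry":0,"rz":0,"jaw":3.6}
    - {"x":0,"y":0,"z":0,"rx":0,"ry":0,"rz":0,"jaw":3.2}
    - {"x":0,"y":0,"z":0,"rx":0,"ry":0,"rz":0,"jaw":3}
    - {"x":0,"y":0,"z":0,"rx":0,"ry":0,"rz":0,"jaw":3}
    - {"x":0,"y":0,"z":0,"rx":0,"ry":0,"rz":0,"jaw":3}

```text
clock: 5.75
tool_pos: [0.5579, 0.1095, 0.1654]
eef_rot: [0.337, 0.942, 0.001, 0.001]
contact_force: [4.7, 3.1, 3.2]
opening: 0.405
finger_force: 29.8
```

The opening is 35.7 mm with 30 N on the pads, so the button is squeezed in. I'll pull up now.

>>> send_rows:
  motion:
    - {"x":0,"y":0,"z":-0.3,"rx":0,"ry":0,"rz":0,"jaw":3}
    - {"x":0,"y":0,"z":-0.6,"rx":0,"ry":0,"rz":0,"jaw":3}
    - {"x":0,"y":0,"z":-0.6,"rx":0,"ry":0,"rz":0,"jaw":3}
    - {"x":0,"y":0,"z":-0.6,"rx":0,"ry":0,"rz":0,"jaw":3}
    - {"x":0,"y":0,"z":-0.6,"rx":0,"ry":0,"rz":0,"jaw":3}

```text
clock: 6.25
tool_pos: [0.5578, 0.1094, 0.1914]
eef_rot: [0.337, 0.942, 0.001, 0.001]
contact_force: [6.0, 4.1, -5.5]
opening: 0.409
finger_force: 29.8
```

>>> send_rows:
  motion:
    - {"x":0,"y":0,"z":-0.6,"rx":0,"ry":0,"rz":0,"jaw":3}
    - {"x":0,"y":0,"z":-0.6,"rx":0,"ry":0,"rz":0,"jaw":3}
    - {"x":0,"y":0,"z":-0.6,"rx":0,"ry":0,"rz":0,"jaw":3}
    - {"x":0,"y":0,"z":-0.6,"rx":0,"ry":0,"rz":0,"jaw":3}
    - {"x":0,"y":0,"z":-0.6,"rx":0,"ry":0,"rz":0,"jaw":3}

```text
clock: 6.75
tool_pos: [0.5577, 0.1094, 0.2214]
eef_rot: [0.337, 0.942, 0.001, 0.0]
contact_force: [6.8, 3.4, -6.4]
opening: 0.406
finger_force: 29.8
```

>>> send_rows:
  motion:
    - {"x":0,"y":0,"z":-0.6,"rx":0,"ry":0,"rz":0,"jaw":3}
    - {"x":0,"y":0,"z":-0.6,"rx":0,"ry":0,"rz":0,"jaw":3}
    - {"x":0,"y":0,"z":-0.6,"rx":0,"ry":0,"rz":0,"jaw":3}
    - {"x":0,"y":0,"z":-0.6,"rx":0,"ry":0,"rz":0,"jaw":3}
    - {"x":0,"y":0,"z":-0.6,"rx":0,"ry":0,"rz":0,"jaw":3}

```text
clock: 7.25
tool_pos: [0.5577, 0.1093, 0.2513]
eef_rot: [0.337, 0.942, 0.001, 0.0]
contact_force: [7.2, 3.7, -5.1]
opening: 0.403
finger_force: 29.8
```

>>> send_rows:
  motion:
    - {"x":0,"y":0,"z":-0.3,"rx":0,"ry":0,"rz":0,"jaw":3}
    - {"x":0,"y":0,"z":-0.2,"rx":0,"ry":0,"rz":0,"jaw":3}
    - {"x":0,"y":0,"z":-0.1,"rx":0,"ry":0,"rz":0,"jaw":3}
    - {"x":0,"y":0,"z":0,"rx":0,"ry":0,"rz":0,"jaw":3}
    - {"x":0,"y":0,"z":0,"rx":0,"ry":0,"rz":0,"jaw":3}

```text
clock: 7.75
tool_pos: [0.5575, 0.1092, 0.2557]
eef_rot: [0.336, 0.942, 0.001, -0.0]
contact_force: [8.6, 6.5, -15.3]
opening: 0.406
finger_force: 29.9
```

The wrist load rose to 15 N at z = 0.2557 (+90 mm), so the mast is at its second stop. Now I'll swing about +1.355 rad about tool z.

>>> send_rows:
  motion:
    - {"x":0,"y":0,"z":0,"rx":0,"ry":0,"rz":0.03,"jaw":3}
    - {"x":0,"y":0,"z":0,"rx":0,"ry":0,"rz":0.06,"jaw":3}
    - {"x":0,"y":0,"z":0,"rx":0,"ry":0,"rz":0.06,"jaw":3}
    - {"x":0,"y":0,"z":0,"rx":0,"ry":0,"rz":0.06,"jaw":3}
    - {"x":0,"y":0,"z":0,"rx":0,"ry":0,"rz":0.06,"jaw":3}

```text
clock: 8.25
tool_pos: [0.5574, 0.1091, 0.2557]
eef_rot: [0.461, 0.887, 0.001, -0.0]
contact_force: [8.5, 6.1, -15.0]
opening: 0.408
finger_force: 29.9
```

>>> send_rows:
  motion:
    - {"x":0,"y":0,"z":0,"rx":0,"ry":0,"rz":0.06,"jaw":3}
    - {"x":0,"y":0,"z":0,"rx":0,"ry":0,"rz":0.06,"jaw":3}
    - {"x":0,"y":0,"z":0,"rx":0,"ry":0,"rz":0.06,"jaw":3}
    - {"x":0,"y":0,"z":0,"rx":0,"ry":0,"rz":0.06,"jaw":3}
    - {"x":0,"y":0,"z":0,"rx":0,"ry":0,"rz":0.06,"jaw":3}

```text
clock: 8.75
tool_pos: [0.5573, 0.109, 0.2557]
eef_rot: [0.588, 0.809, 0.001, -0.0]
contact_force: [7.6, 5.1, -15.7]
opening: 0.409
finger_force: 29.9
```

Smooth so far (0.57 rad done); about 0.785 left.

>>> send_rows:
  motion:
    - {"x":0,"y":0,"z":0,"rx":0,"ry":0,"rz":0.06,"jaw":3}
    - {"x":0,"y":0,"z":0,"rx":0,"ry":0,"rz":0.06,"jaw":3}
    - {"x":0,"y":0,"z":0,"rx":0,"ry":0,"rz":0.06,"jaw":3}
    - {"x":0,"y":0,"z":0,"rx":0,"ry":0,"rz":0.06,"jaw":3}
    - {"x":0,"y":0,"z":0,"rx":0,"ry":0,"rz":0.06,"jaw":3}

```text
clock: 9.25
tool_pos: [0.5571, 0.1089, 0.2557]
eef_rot: [0.703, 0.712, 0.001, -0.001]
contact_force: [7.3, 4.6, -14.6]
opening: 0.405
finger_force: 29.9
```

>>> send_rows:
  motion:
    - {"x":0,"y":0,"z":0,"rx":0,"ry":0,"rz":0.06,"jaw":3}
    - {"x":0,"y":0,"z":0,"rx":0,"ry":0,"rz":0.06,"jaw":3}
    - {"x":0,"y":0,"z":0,"rx":0,"ry":0,"rz":0.06,"jaw":3}
    - {"x":0,"y":0,"z":0,"rx":0,"ry":0,"rz":0.06,"jaw":3}
    - {"x":0,"y":0,"z":0,"rx":0,"ry":0,"rz":0.06,"jaw":3}

```text
clock: 9.75
tool_pos: [0.557, 0.1089, 0.2557]
eef_rot: [0.801, 0.599, 0.0, -0.001]
contact_force: [7.4, 4.2, -14.3]
opening: 0.408
finger_force: 29.9
```

>>> send_rows:
  motion:
    - {"x":0,"y":0,"z":0,"rx":0,"ry":0,"rz":0.06,"jaw":3}
    - {"x":0,"y":0,"z":0,"rx":0,"ry":0,"rz":0.06,"jaw":3}
    - {"x":0,"y":0,"z":0,"rx":0,"ry":0,"rz":0.04,"jaw":3}
    - {"x":0,"y":0,"z":0,"rx":0,"ry":0,"rz":0.02,"jaw":3}
    - {"x":0,"y":0,"z":0,"rx":0,"ry":0,"rz":0,"jaw":3}

```text
clock: 10.25
tool_pos: [0.5568, 0.109, 0.2557]
eef_rot: [0.851, 0.525, -0.0, -0.001]
contact_force: [7.4, 4.6, -13.9]
opening: 0.406
finger_force: 29.9
```

Run:
```python
from h import *
err([.5577,.1095,.2557],-26.9)
s=snapshot("scene");t=snapshot("top")
np.save("s3.npy",s,allow_pickle=True);np.save("t3.npy",t,allow_pickle=True)
for a,n in((s,"scene"),(t,"top")):
    print(n,"sightline px z=.236:",proj(a,[[.5577+d*np.cos(np.radians(-116.9)),.1095+d*np.sin(np.radians(-116.9)),.236] for d in(0,.082)]).round(0).tolist())
a=cv2.resize(s["img"][100:300,220:400],None,fx=2.2,fy=2.2);b=cv2.resize(t["img"][150:350,220:400],None,fx=2.2,fy=2.2)
cv2.imwrite("pics/b3.png",np.hstack([a,b])[:,:,::-1])
```

```text
shift [ 0.09  0.05 -0.  ] rz 0.004 tilt [-0.001  0.001 -1.   ] q [-0.02  0.63 -0.42  1.73  0.32  0.86 -1.05]
scene sightline px z=.236: [[361.0, 180.0], [327.0, 187.0]]
top sightline px z=.236: [[247.0, 233.0], [284.0, 251.0]]
```

View pics/b3.png

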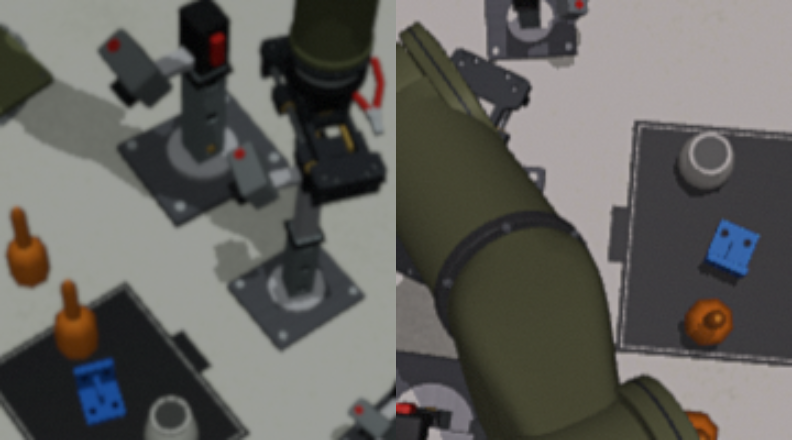

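The mast is out and the camera now faces the sheet: its red dot is at crop (238,154) and nothing looks disturbed. I'll check for yaw slip using the camera's red dot, triangulated from before the swing.

Run:
```python
from h import *
t=np.load("top0.npy",allow_pickle=True).item();s=np.load("scene0.npy",allow_pickle=True).item();s3=np.load("s3.npy",allow_pickle=True).item()
o1,d1=ray(t,[(281.9,217.5)]);o2,d2=ray(s,[(351.3,221.2)])
k=np.linalg.lstsq(np.c_[d1[0],-d2[0]],o2-o1,rcond=None)[0];A=o1+k[0]*d1[0];B=o2+k[1]*d2[0];P=(A+B)/2
print("dot0",P.round(4),np.linalg.norm(A-B).round(4))
ax=np.array([.5577,.1095])
v=P[:2]-ax;print("dot r,yaw",np.linalg.norm(v).round(4),np.degrees(np.arctan2(v[1],v[0])).round(1))
h=cv2.cvtColor(s3["img"],cv2.COLOR_RGB2HSV);m=cv2.inRange(h,(0,150,60),(4,255,255));m2=np.zeros_like(m);m2[160:180,318:340]=m[160:180,318:340]
y,x=np.nonzero(m2);c=(x.mean(),y.mean());print("dot now px",np.round(c,1),len(x))
Q=onplane(s3,[c],P[2]+.09)[0];w=Q[:2]-ax
print("r,yaw now",np.linalg.norm(w).round(4),np.degrees(np.arctan2(w[1],w[0])).round(1))
# driver check
g=lambda S:[ (lambda N,_,st,c:[c[i].round(1).tolist() for i in range(1,N) if st[i][4]>100])(*cv2.connectedComponentsWithStats(cv2.inRange(cv2.cvtColor(S["img"],cv2.COLOR_RGB2HSV)[180:300,210:300],(5,150,60),(18,255,255))))]
print(g(s),g(s3))
```

```text
dot0 [0.5976 0.0437 0.1759] 0.0019
dot r,yaw 0.077 -58.7
dot now px [328.4 169.6] 13
r,yaw now 0.0761 -136.0
[[[21.6, 35.1], [43.9, 68.3]]] [[[21.6, 35.2], [43.9, 68.3]]]
```

The dot turned 77.3° with the mast 90 mm up, which matches the plan, so the head did not slip. The driver hasn't moved either. Handing in.

```bash
python3 -c "
from plant import *
print(finish_job())"
```

```text
the job is handed in; nothing more can be done
None
```

I handed the job in with the grip held, the button squeezed in, the mast at its second stop and the lens pointed at the orange screwdriver print on the sheet (about 9 mm aiming uncertainty against the 25 mm allowed); I saw nothing disturbed, and no verdict came back.

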